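# Tip the cut melon from the hinged prep tray into the pan

### The arm

A 6-joint arm with a two-finger parallel gripper is mounted at the origin on a cart in front of the work surface, level with it; the furniture and walls round the work are solid. World frame = base frame: x ahead of the robot, y to its left, z up, the work surface at z = 0. Lengths are in m, angles in rad, forces in N, time in s.
With the tool pointing down it reaches from about 0.3 to 0.75 m from the base axis. Payload 8.5 kg.
Tool frame: the origin (TCP) lies at the very end of the fingers, on their centre line; the grasp point (between the pads) lies 19 mm behind it; x points along the fingers, z is the direction in which the jaws open and shut, and the axes are right-handed (so a half turn about x gives the same grasp; the last joint's range is limited). The gripper opens to 85 mm and grips with 20 to 120 N. Pads are 22 mm wide; open, the fingers measure 114 mm over their backs; the gripper's body (76 mm by 85 mm) begins 54 mm behind the grasp point. The pads swing forward as they close: fully open they stand 13 mm farther back than shut.
Start: joints at [1.074, 0.381, 1.297, -0, 1.464, -0.215], TCP at [0.153, 0.528, 0.231] pointing down, gripper open.
Joint ranges: [-3.11, 3.11], [-0.89, 2.33], [0.22, 2.48], [-1.42, 4.56], [0.17, 2.85], [-2.88, 2.88]. Speed limits (rad/s): [2.39, 2.39, 3.14, 3.14, 3.14, 3.14].

### API

Orientations are given as [roll, pitch, yaw] about the fixed x, y, z axes, in that order (R = Rz(yaw) Ry(pitch) Rx(roll)).
In Python, from cell import monitor, optics, finish_job gives the robot as it stands.
- The arm moves only by the shell command python3 -m handwheel 'ROWS' [FORCE]. ROWS is JSON, a list of rows, each an object with "claw": the finger opening in cm, from 0 to 8.54; "delta_pos": the shift along the tool's x, y, z in cm, a list of three; "delta_rot": the turn, a rotation vector about the tool's x, y, z in degrees, a list of three. In form: [{"claw": claw, "delta_pos": [tx, ty, tz], "delta_rot": [wx, wy, wz]}, ...]. A call has 1 to 5 rows; each row shifts and turns the pose as measured when the row begins, along the tool's axes as they then stand; what a row does not reach is not made up. A row lasts 1/8 s, in which the tool goes at most 62.5 mm and 10.7 degrees, less where a joint would pass 70% of its speed; a pose out of reach is approached as far as the arm can. A call is refused whole if a number of a shift passes 6.25 or a number of a turn 10.7, either way. A call with a gripper value outside its range is refused whole. The fingers move at their own pace and stop on an object; FORCE is the grip in N (left out, the last holds). Time passes only in rows, so rows that do not move let the fingers close. It gives the time, the measured TCP pose, the force and the opening at its end, in the units of the state.
- monitor.get_obs(): the state, without advancing time (a new reading comes with each control period).
- optics.snapshot(name): name is "scene" or "top" or "wrist"; returns a dict with "pixels" (480x640x3 uint8, red, green, blue), "mtx" (3x3 intrinsics, pixels), "D" ([k1, k2, p1, p2, k3] as OpenCV has them; the pictures are not rectified), "pose" (4x4, takes a point from camera to world coordinates); the wrist camera has in their place "hand_eye" (4x4, takes a point from camera to tool coordinates, whose origin is the TCP and whose axes are the tool frame's). Camera axes: x right, y up, looking along -z (the intrinsics and any distortion apply to the point x, -y, -z); pixel columns grow to the right and rows downward; lengths in m; the calibration is good to about 2 mm. A picture is of the moment at which its call begins: read the wrist's pose just before it. There is no depth.
- finish_job(): hands the job in, once; it reports no verdict.
The state is a dict: "time": time; "joints": joint angles; "joint_velocities": joint speeds; "tau": joint torques, N m; "position": TCP position; "orientation": TCP orientation; "wrist_force": force on the tool from outside, world axes, zero at the start; "ft_torque": the same for the moment, N m; "gripper_width": opening from 0.0 (shut) to 1.0 (fully open).
Only numpy, scipy, OpenCV 4.12 (cv2) and the standard library are available. Lean on these libraries where they do the work, as an engineer would, in place of code of your own. Each camera call takes 0.05 s, during which the arm holds its last target.

### The job

Empty the prep tray: squeeze the two bars of its handle fully together to free the catch, keep them squeezed and lift that edge until all three melon wedges have slid out over the lip into the steel pan. Then lower the tray gently all the way down and let go of the handle, so that the catch springs back and locks it. Leave the pan and the jars beside the station where they stand.

Things in the scene. Friction and masses are not known exactly. Their poses are not given: they have to be found in the camera images.
- station: prep station, fixed: beech base board 500 x 262 mm, top 22 mm up, pan at one end, hinged steel tray amid, two posts at the other. Origin on the worktop under the middle of the hinge line; x level from hinge to handle (pan at -x), y along the hinge, z up. Posts 14 mm square, 186 mm tall, at x 282, y +-118 mm. Nothing above it
- guard (a point): middle of the top edge of the handle's guard, a steel plate 146 x 47 mm on the tray that stands over the outer bar and keeps it from being knocked; moves with the tray. It leans toward the hinge like the handle (28 degrees from upright, tray down), its inner face 36 mm clear of the outer bar. Fingers pass between it and the bar only when they lean along with it: it closes the way straight down
- hinge (a point): middle of the tray's hinge axis, 103 mm over the worktop, above the station's origin; the axis runs along the station's y
- tray (a joint): tray angle, rad: 0 = down, level, home; grows as the handle edge is lifted; stop at 0.62. Inside 205 mm wide, 163 mm from lip to end wall, walls 28 mm. Weighs about 0.75 kg empty; nothing holds it up, it falls if let go. With the catch in it cannot be lifted (0.005 rad play)
- lip (a point): middle of the tray's open lip, 26 mm before the hinge axis on the pan's side, over the inside of the pan; moves with the tray
- handle (a point): middle of the tray's handle, midway between its two bars when not squeezed: 225 mm from the hinge axis along the tray, 35 mm above it (138 mm over the worktop, tray down); moves with the tray, axes as the station's with the tray down. Bars: round steel, 12 mm, along y, free for 110 mm, centres 42 mm apart (54 mm over both); squeezed 28 (40 over both). 80 mm free below
- inner_bar (a point): middle of the handle's inner bar, fixed to the tray by arms at y = +-68 mm, 60 mm clear of the tray's end wall. With the tray down the line from here to the outer bar rises 28 degrees from level, so fingers squeeze the pair squarely when they point down and away from the hinge, the tool leaning 28 degrees toward the hinge; it leans further with the tray as that is lifted
- trigger (a joint): travel of the outer bar toward the inner, m: 0 = sprung out, 0.014 = fully squeezed (stop); spring 3.6 to 8 N. Tongues at its ends sit under keepers on the posts and lock the tray; beyond about 0.011 they are clear. Let go with the tray fully down it springs back under the keepers; let go earlier it lands on top of them and the tray stops short of home
- pan: open steel pan, 168 x 222 x 65 mm, flange 181 x 237 mm, walls 4 mm, 0.8 kg, standing loose on the base board under the lip; origin under its middle, z up; x and y about as the station's
- melon_a: a cut melon wedge, rind and flesh, 111 x 58 x 50 mm, 0.06 to 0.13 kg, lying in the tray with its length along the sliding direction; origin under its middle, its y axis along its length. It slides, it does not roll; the tilt at which it starts to slide on the steel is not known beforehand (about 12 to 19 degrees)
- melon_b: a cut melon wedge, rind and flesh, 111 x 58 x 50 mm, 0.06 to 0.13 kg, lying in the tray with its length along the sliding direction; origin under its middle, its y axis along its length. It slides, it does not roll; the tilt at which it starts to slide on the steel is not known beforehand (about 12 to 19 degrees)
- melon_c: a cut melon wedge, rind and flesh, 111 x 58 x 50 mm, 0.06 to 0.13 kg, lying in the tray with its length along the sliding direction; origin under its middle, its y axis along its length. It slides, it does not roll; the tilt at which it starts to slide on the steel is not known beforehand (about 12 to 19 degrees)
- spice_jar: spice jar with a round screw cap, 45 mm wide, 106 mm tall; stands loose on the strip of worktop in front of the sink, beyond the handle end; origin at the middle of its foot. Bystander
- salt: small salt shaker, 44 mm wide, 90 mm tall; stands loose on the strip of worktop in front of the sink, beyond the handle end; origin at the middle of its foot. Bystander
- mill: turned wooden pepper mill, 58 mm wide, 160 mm tall; stands loose on the strip of worktop in front of the sink, beyond the handle end; origin at the middle of its foot. Bystander

How it is judged:
On the way, in this order (a step that is already met when the one before it is completed fails the run):
1. catch squeezed free and the tray lifted off its rest (value of joint trigger above 0.01 m and value of joint tray above 0.05 rad), for 0.1 s.
2. all three wedges have slid into the pan while the tray is still up (value of joint tray above 0.1 rad and x of melon_a in the frame of pan between -0.084 and 0.084 m and y of melon_a in the frame of pan between -0.111 and 0.111 m and z of melon_a in the frame of pan between -0.01 and 0.075 m and x of melon_b in the frame of pan between -0.084 and 0.084 m and y of melon_b in the frame of pan between -0.111 and 0.111 m and z of melon_b in the frame of pan between -0.01 and 0.075 m and x of melon_c in the frame of pan between -0.084 and 0.084 m and y of melon_c in the frame of pan between -0.111 and 0.111 m and z of melon_c in the frame of pan between -0.01 and 0.075 m), for 0.2 s.
At the end, for the whole second after the job is handed in: all three wedges lie at rest inside the pan (their middles within its walls, not above its rim by more than 10 mm), the tray is down (within 0.02 rad of home) and the trigger has sprung out (within 3 mm), so the catch is in (value of joint tray below 0.02 rad and value of joint trigger below 0.003 m and x of melon_a in the frame of pan between -0.084 and 0.084 m and y of melon_a in the frame of pan between -0.111 and 0.111 m and z of melon_a in the frame of pan between -0.01 and 0.075 m and x of melon_b in the frame of pan between -0.084 and 0.084 m and y of melon_b in the frame of pan between -0.111 and 0.111 m and z of melon_b in the frame of pan between -0.01 and 0.075 m and x of melon_c in the frame of pan between -0.084 and 0.084 m and y of melon_c in the frame of pan between -0.111 and 0.111 m and z of melon_c in the frame of pan between -0.01 and 0.075 m and linear speed of each of melon_a, melon_b, melon_c below 0.02 m/s); the robot touches nothing.
It fails at once if the tray is dropped: it comes down faster than 1.2 rad/s (0.25 m/s at the handle) (velocity of joint tray below -1.2 rad/s).
It fails at once if a jar beside the station is knocked over or shifted by more than 20 mm (distance of any of spice_jar, salt, mill from where it was at the start of the episode above 0.02 m or angle between any of spice_jar, salt, mill's own z axis and vertical above 0.3 rad).
It fails at once if the pan is shoved by more than 25 mm (distance of pan from where it was at the start of the episode above 0.025 m).
It also fails if it takes over 35 s, if anything falls off the work surface, if the arm or the gripper's body presses on something with over 40 N, if the wrist force passes 120 N, or if a joint passes its speed limit or range.

## Working session

There is one attempt and no reset: what is moved stays moved. The work goes in short steps, Python scripts to look and compute and a shell command to move; the robot and the scene stay as the last step left them, time stands still between calls to the robot, and variables do not carry over. Pictures are saved under pics/ and viewed, and the job is handed in when it is done.

```bash
mkdir -p pics; ls
python3 - <<'E'
from cell import monitor, optics
import cv2,numpy as np
o=monitor.get_obs();print(o)
for n in ["scene","top","wrist"]:
    s=optics.snapshot(n);cv2.imwrite(f"pics/{n}0.png",s["pixels"][:,:,::-1])
    print(n,s["mtx"].tolist(),s["D"],np.round(s.get("pose",s.get("hand_eye")),4).tolist())
E
```

```text
pics
{'time': 0.0, 'joints': array([ 1.07366872e+00,  3.81192284e-01,  1.29827728e+00,  2.75999378e-05,
        1.46358031e+00, -2.15316176e-01]), 'joint_velocities': array([-0.00180278, -0.00133381,  0.00113064, -0.00021561,  0.00033343,
        0.0015718 ]), 'tau': array([ 2.57820182e-03, -4.48453510e+01, -2.31284916e+01,  8.13043158e-06,
        4.67816062e-03,  2.14770495e-05]), 'position': array([0.15281324, 0.52803881, 0.2307082 ]), 'orientation': array([ 2.90745028,  1.56933885, -2.0867531 ]), 'wrist_force': array([ 0.51388195,  0.3890549 , -0.33415573]), 'ft_torque': array([0.02621351, 0.03762113, 0.00990604]), 'gripper_width': 0.9984892329789005}
scene [[593.6842935422692, 0.0, 315.1166338227984], [0.0, 593.6842935422692, 240.4530317399473], [0.0, 0.0, 1.0]] [0.04304254 0.         0.         0.         0.        ] [[-0.034, 0.5852, -0.8102, -0.8242], [-0.9994, -0.0108, 0.0341, -0.0372], [0.0112, 0.8108, 0.5852, 1.1033], [0.0, 0.0, 0.0, 1.0]]
top [[506.9031244768712, 0.0, 323.7108502847305], [0.0, 506.9031244768712, 238.68485520566998], [0.0, 0.0, 1.0]] [-0.07508847  0.          0.          0.          0.        ] [[0.0782, 0.9722, -0.2209, 0.2377], [-0.9969, 0.0767, -0.0153, -0.1112], [0.0021, 0.2214, 0.9752, 1.3421], [0.0, 0.0, 0.0, 1.0]]
wrist [[351.47680042517305, 0.0, 316.4270246147464], [0.0, 351.47680042517305, 239.04503560374818], [0.0, 0.0, 1.0]] [0.00867522 0.         0.         0.         0.        ] [[0.0004, 0.3064, -0.9519, -0.1422], [0.0007, 0.9519, 0.3064, 0.0787], [1.0, -0.0007, 0.0001, 0.001], [0.0, 0.0, 0.0, 1.0]]
```

View pics/scene0.png

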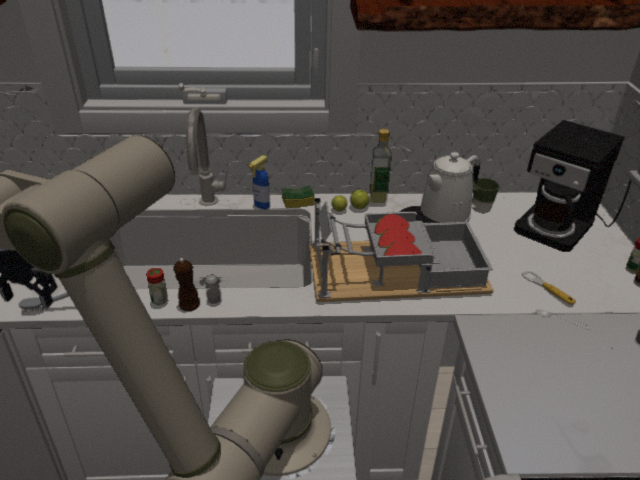

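View pics/top0.png

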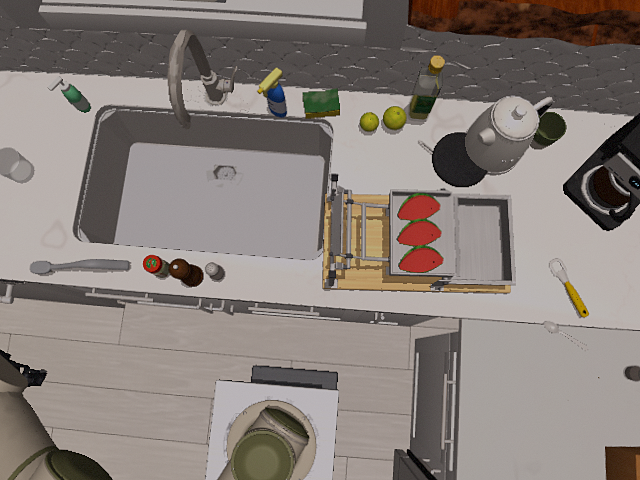

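View pics/wrist0.png

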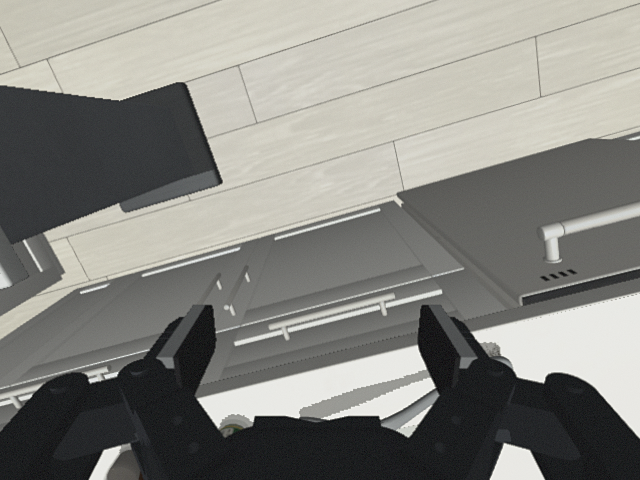

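Run:
```python
import cv2
a=cv2.imread("pics/top0.png")[165:305,310:525];cv2.imwrite("pics/top0z.png",cv2.resize(a,None,fx=3.7,fy=3.7,interpolation=cv2.INTER_CUBIC))
a=cv2.imread("pics/scene0.png")[185:305,300:500];cv2.imwrite("pics/scene0z.png",cv2.resize(a,None,fx=4,fy=4,interpolation=cv2.INTER_CUBIC))
```

```text
(no output)
```

View pics/top0z.png

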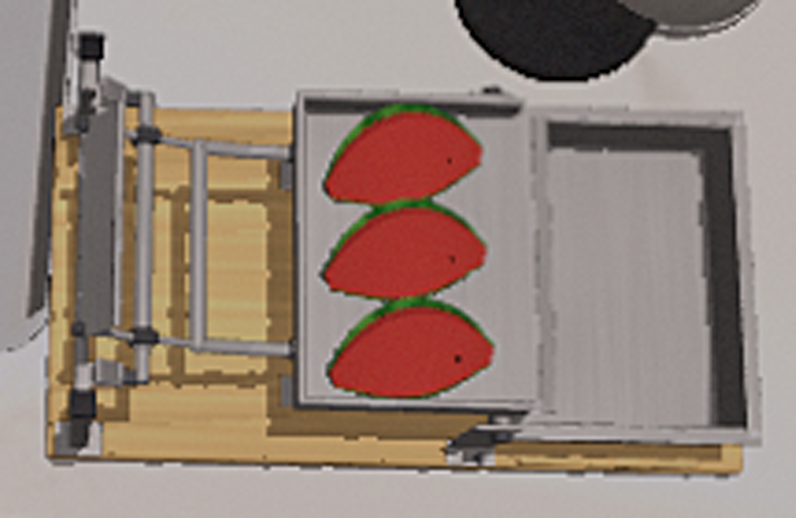

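View pics/scene0z.png

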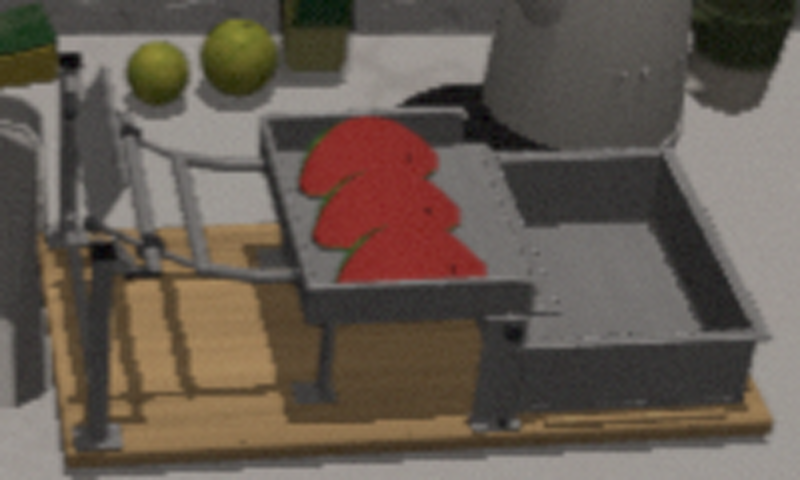

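```bash
cat > h.py <<'E'
import numpy as np,cv2
from scipy.spatial.transform import Rotation as R
import pickle,os
def ray(s,uv,pose=None):
    n=cv2.undistortPoints(np.array([[uv]],float),s["mtx"],np.array(s["D"]))[0,0]
    P=np.array(s["pose"] if pose is None else pose)
    d=P[:3,:3]@np.array([n[0],-n[1],-1.]);return P[:3,3],d/np.linalg.norm(d)
def plane(s,uv,z,pose=None):
    c,d=ray(s,uv,pose);return c+d*(z-c[2])/d[2]
def tri(rs):
    A=sum(np.eye(3)-np.outer(d,d) for c,d in rs);b=sum((np.eye(3)-np.outer(d,d))@c for c,d in rs)
    p=np.linalg.solve(A,b);return p,[np.linalg.norm((np.eye(3)-np.outer(d,d))@(p-c)) for c,d in rs]
def proj(s,p,pose=None):
    P=np.linalg.inv(np.array(s["pose"] if pose is None else pose));q=P[:3,:3]@p+P[:3,3];q=np.array([q[0],-q[1],-q[2]])
    return cv2.projectPoints(q.reshape(1,1,3),np.zeros(3),np.zeros(3),s["mtx"],np.array(s["D"]))[0].ravel()
def tool(o):
    T=np.eye(4);T[:3,:3]=R.from_euler('xyz',o["orientation"]).as_matrix();T[:3,3]=o["position"];return T
E
python3 - <<'E'
from h import *
from cell import optics
t=optics.snapshot("top");s=optics.snapshot("scene");pickle.dump((t,s),open("cams.pkl","wb"))
T=lambda x,y:(310+(x+.5)/3.7-.5,165+(y+.5)/3.7-.5)
S=lambda x,y:(300+(x+.5)/4-.5,185+(y+.5)/4-.5)
for n,u in dict(bl=(48,460),br=(742,472),tl=(57,108)).items(): print("board",n,plane(t,T(*u),.022))
for n,u in dict(tl=(60,232),bl=(68,462),br=(772,428)).items(): print("boardS",n,plane(s,S(*u),.022))
for n,a,b in [("post_far",(92,45),(68,62)),("post_near",(82,403),(104,250)),("inner_far",(203,145),(181,160)),("inner_near",(198,346),(203,270)),
  ("outer_far",(148,132),(128,130)),("outer_near",(143,335),(151,247)),("traycorner near",(531,405),(530,285))]:
    print(n,*tri([ray(t,T(*a)),ray(s,S(*b))]))
E
```

```text
board bl [ 0.40216782 -0.09818854  0.022     ]
board br [ 0.43106506 -0.59243501  0.022     ]
board tl [ 0.66207799 -0.08432363  0.022     ]
boardS tl [ 0.66134849 -0.09831087  0.022     ]
boardS bl [ 0.39442205 -0.09487507  0.022     ]
boardS br [ 0.42033068 -0.58618589  0.022     ]
post_far [ 0.65649393 -0.10467733  0.17954177] [np.float64(0.002341513560156963), np.float64(0.0023415135601569715)]
post_near [ 0.41939735 -0.11767658  0.18317386] [np.float64(0.0004453841594370669), np.float64(0.0004453841594371144)]
inner_far [ 0.61157414 -0.18575882  0.12233176] [np.float64(0.0013561770018850991), np.float64(0.0013561770018851104)]
inner_near [ 0.47226716 -0.19042869  0.12608189] [np.float64(0.001486551291785673), np.float64(0.0014865512917856874)]
outer_far [ 0.60893351 -0.14646667  0.15088484] [np.float64(0.0019406620249018175), np.float64(0.0019406620249018205)]
outer_near [ 0.47290826 -0.15357732  0.14567064] [np.float64(0.000940484111156829), np.float64(0.0009404841111567737)]
traycorner near [ 0.44968436 -0.41130754  0.12743488] [np.float64(0.0016850536069196458), np.float64(0.0016850536069197527)]
```

```bash
cat >> h.py <<'E'
th=np.radians(3.0)
SX=np.array([-np.sin(th),np.cos(th),0]);SY=np.array([-np.cos(th),-np.sin(th),0]);SZ=np.array([0,0,1.])
def target(tilt,handle,depth,flip=1):  # tool pose, tilt in deg total lean
    a=np.radians(tilt);x=np.sin(a)*SX-np.cos(a)*SZ;z=flip*(np.cos(a)*SX+np.sin(a)*SZ);y=np.cross(z,x)
    T=np.eye(4);T[:3,:3]=np.c_[x,y,z];T[:3,3]=handle+depth*x;return T
def rel(T0,T1):
    D=np.linalg.inv(T0)@T1;return np.round(D[:3,3]*100,2),np.round(np.degrees(R.from_matrix(D[:3,:3]).as_rotvec()),1)
E
python3 - <<'E'
from h import *
from cell import monitor
o=monitor.get_obs();T=tool(o);print(np.round(T,3))
H=np.array([.5413,-.1685,.138])
for f in (1,-1): 
  print(rel(T,target(28,H,.022,f)), np.round(target(28,H,.022,f),3))
t,s=pickle.load(open("cams.pkl","rb"))
# guard top edge check: visible edge
T_=lambda x,y:(310+(x+.5)/3.7-.5,165+(y+.5)/3.7-.5)
S=lambda x,y:(300+(x+.5)/4-.5,185+(y+.5)/4-.5)
print(tri([ray(t,T_(125,95)),ray(s,S(103,68))]))
for z in (.18,.19,.2,.21): print(z,plane(t,T_(118,215),z))
E
```

```text
[[-0.    -0.961  0.278  0.153]
 [-0.001  0.278  0.961  0.528]
 [-1.     0.    -0.001  0.231]
 [ 0.     0.     0.     1.   ]]
(array([ 11.27, -56.35, -55.14]), array([-18.8, -27.8,   4.7])) [[-0.025 -0.999 -0.046  0.541]
 [ 0.469 -0.052  0.882 -0.158]
 [-0.883  0.     0.469  0.119]
 [ 0.     0.     0.     1.   ]]
(array([ 11.27, -56.35, -55.14]), array([156.5,   6.6,  39.1])) [[-0.025  0.999  0.046  0.541]
 [ 0.469  0.052 -0.882 -0.158]
 [-0.883 -0.    -0.469  0.119]
 [ 0.     0.     0.     1.   ]]
(array([ 0.61762472, -0.1281909 ,  0.19852203]), [np.float64(0.0024168077049930257), np.float64(0.0024168077049929546)])
0.18 [ 0.54286127 -0.13203226  0.18      ]
0.19 [ 0.54023556 -0.13185286  0.19      ]
0.2 [ 0.53760984 -0.13167346  0.2       ]
0.21 [ 0.53498413 -0.13149405  0.21      ]
```

```bash
cat > st.py <<'E'
from h import *
from cell import monitor
import sys
H=np.array([.5413,-.1685,.138])
o=monitor.get_obs();T=tool(o)
tilt,dep=float(sys.argv[1]),float(sys.argv[2])
print(round(o["time"],2),"J",np.round(o["joints"],3),"F",np.round(o["wrist_force"],1),"w",round(o["gripper_width"]*8.5,2),"P",np.round(T[:3,3],4))
print(rel(T,target(tilt,H,dep)))
E
python3 -m handwheel '[{"claw":8.5,"delta_pos":[-5,-3,-2],"delta_rot":[0,0,0]},{"claw":8.5,"delta_pos":[-4,-4,-2],"delta_rot":[0,0,0]},{"claw":8.5,"delta_pos":[0,-5,-3.6],"delta_rot":[0,0,0]},{"claw":8.5,"delta_pos":[0,-5,-3.6],"delta_rot":[0,0,0]},{"claw":8.5,"delta_pos":[0,-4.5,-4.3],"delta_rot":[-3,0,0]}]'; python3 st.py 28 -0.11
```

```text
time: 0.88
position: [0.3188, 0.3174, 0.3231]
orientation: [-2.798, 1.568, -1.448]
wrist_force: [0.7, 0.3, 0.1]
gripper_width: 0.995
0.88 J [ 0.52   0.146  1.362 -0.002  1.634 -0.829] F [0.7 0.3 0.1] w 8.46 P [0.3188 0.3174 0.3231]
(array([  8.93, -33.76, -47.48]), array([-15.4, -28. ,   3.9]))
```

```bash
python3 -m handwheel '[{"claw":8.5,"delta_pos":[0,-4,-4.7],"delta_rot":[-3,0,0]},{"claw":8.5,"delta_pos":[0,-4,-4.7],"delta_rot":[-3,0,0]},{"claw":8.5,"delta_pos":[0,-4,-4.7],"delta_rot":[-3,0,0]},{"claw":8.5,"delta_pos":[0,-4,-4.7],"delta_rot":[-3,0,0]},{"claw":8.5,"delta_pos":[0,-3,-5],"delta_rot":[-3,0,0]}]'; python3 st.py 28 -0.11
```

```text
time: 1.5
position: [0.4815, 0.0534, 0.3243]
orientation: [-2.341, 1.568, -0.721]
wrist_force: [1.0, -0.2, -0.4]
gripper_width: 0.997
1.5 J [-0.134  0.209  1.279 -0.002  1.651 -1.754] F [ 1.  -0.2 -0.4] w 8.47 P [0.4815 0.0534 0.3243]
(array([  8.98,  -4.88, -27.61]), array([ -0.1, -28.1,   0.2]))
```

```bash
python3 -m handwheel '[{"claw":8,"delta_pos":[0,-1.2,-5.8],"delta_rot":[0,0,0]},{"claw":7.5,"delta_pos":[0,-1.2,-5.8],"delta_rot":[0,-7,0]},{"claw":7,"delta_pos":[0.5,-1.2,-5.8],"delta_rot":[0,-7,0]},{"claw":7,"delta_pos":[1.0,-1.2,-5.5],"delta_rot":[0,-7,0]},{"claw":7,"delta_pos":[0,0,-2],"delta_rot":[0,-7,0]}]'; python3 st.py 28 -0.11
```

```text
time: 2.12
position: [0.5442, -0.1959, 0.2812]
orientation: [-0.016, 1.07, 1.606]
wrist_force: [0.1, 0.8, -0.4]
gripper_width: 0.817
2.12 J [-0.713  0.525  1.003  0.387  1.944 -2.254] F [ 0.1  0.8 -0.4] w 6.95 P [ 0.5442 -0.1959  0.2812]
(array([ 2.89,  0.18, -4.33]), array([0.1, 0.7, 0.5]))
```

```bash
python3 -m handwheel '[{"claw":7,"delta_pos":[1.4,0.1,-2.2],"delta_rot":[0.1,0.7,0.5]},{"claw":7,"delta_pos":[1.4,0.1,-2.2],"delta_rot":[0,0,0]},{"claw":7,"delta_pos":[0,0,0],"delta_rot":[0,0,0]}]'; python3 st.py 28 -0.11
python3 - <<'E'
from h import *
from cell import monitor,optics
o=monitor.get_obs();w=optics.snapshot("wrist");T=tool(o);P=T@np.array(w["hand_eye"])
pickle.dump((T,w),open("w1.pkl","wb"))
im=w["pixels"][:,:,::-1].copy();cv2.imwrite("pics/w1.png",im)
H=np.array([.5413,-.1685,.138])
for n,x,z in (("in",-.0185,-.0099),("out",.0185,.0099)):
  for y in (-.055,0,.055): print(n,y,proj(w,H+x*SX+z*SZ+y*SY,P))
E
```

```text
time: 2.5
position: [0.543, -0.2238, 0.2307]
orientation: [0.012, 1.084, 1.632]
wrist_force: [0.5, 0.6, 0.3]
gripper_width: 0.82
2.5 J [-0.741  0.578  1.046  0.346  1.863 -2.318] F [0.5 0.6 0.3] w 6.97 P [ 0.543  -0.2238  0.2307]
(array([-0.22, -0.12,  0.53]), array([-0.2, -0.1, -0.2]))
in -0.055 [296.45069535 304.94025634]
in 0 [294.9071027  238.80438491]
in 0.055 [293.13832488 163.70674882]
out -0.055 [349.40714652 304.89416426]
out 0 [351.20606054 238.68685137]
out 0.055 [353.2749717  163.49770734]
```

View pics/w1.png

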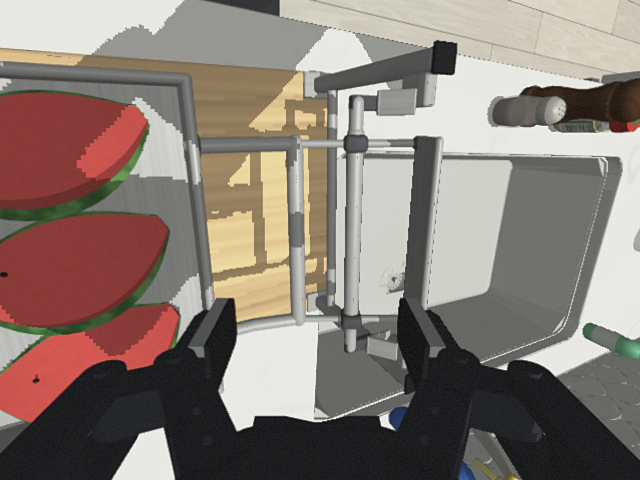

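```bash
sed -i 's/^H=.*/H=np.array([.5413,-.1685,.138])+.0016*(np.cos(np.radians(28))*SX+np.sin(np.radians(28))*SZ)/' st.py; python3 -m handwheel '[{"claw":7,"delta_pos":[0,-0.1,0.7],"delta_rot":[-0.2,-0.1,-0.2]},{"claw":7,"delta_pos":[3,0,0],"delta_rot":[0,0,0]},{"claw":7,"delta_pos":[0,0,0],"delta_rot":[0,0,0]}]'; python3 st.py 28 0.024
```

```text
time: 2.92
position: [0.5445, -0.1994, 0.2127]
orientation: [-0.014, 1.09, 1.615]
wrist_force: [-0.5, 0.1, 0.6]
gripper_width: 0.821
2.92 J [-0.711  0.565  1.121  0.352  1.786 -2.323] F [-0.5  0.1  0.6] w 6.98 P [ 0.5445 -0.1994  0.2127]
(array([10.46,  0.19, -0.52]), array([ 0.4, -0.4,  0.2]))
```

```bash
python3 -m handwheel '[{"claw":7,"delta_pos":[0,0.1,-0.5],"delta_rot":[0,-0.4,0]},{"claw":7,"delta_pos":[0,0,0],"delta_rot":[0,0,0]}]'; python3 st.py 28 0.024;python3 -m handwheel '[{"claw":7,"delta_pos":[0,0,0],"delta_rot":[0,0,0]}]'; python3 st.py 28 0.024
```

```text
time: 3.18
position: [0.5444, -0.2044, 0.2131]
orientation: [-0.022, 1.086, 1.61]
wrist_force: [-0.2, -0.5, 1.1]
gripper_width: 0.823
3.17 J [-0.719  0.57   1.113  0.354  1.792 -2.33 ] F [-0.2 -0.5  1.1] w 7.0 P [ 0.5444 -0.2044  0.2131]
(array([10.72,  0.19, -0.14]), array([ 0.6, -0.2,  0.4]))
time: 3.3
position: [0.5446, -0.2048, 0.2137]
orientation: [-0.024, 1.087, 1.608]
wrist_force: [-0.1, 0.6, -0.4]
gripper_width: 0.819
3.3 J [-0.719  0.569  1.112  0.354  1.793 -2.33 ] F [-0.1  0.6 -0.4] w 6.97 P [ 0.5446 -0.2048  0.2137]
(array([10.79,  0.22, -0.12]), array([ 0.6, -0.3,  0.4]))
```

```bash
python3 -m handwheel '[{"claw":7,"delta_pos":[3,0.2,-0.1],"delta_rot":[0.6,-0.3,0.4]},{"claw":7,"delta_pos":[3,0,0],"delta_rot":[0,0,0]},{"claw":7,"delta_pos":[0,0,0],"delta_rot":[0,0,0]}]'; python3 st.py 28 0.024;python3 - <<'E'
from h import *
from cell import monitor,optics
o=monitor.get_obs();w=optics.snapshot("wrist");T=tool(o);P=T@np.array(w["hand_eye"])
im=w["pixels"][:,:,::-1].copy();cv2.imwrite("pics/w2.png",im)
H=np.array([.5413,-.1685,.138])+.0016*(np.cos(np.radians(28))*SX+np.sin(np.radians(28))*SZ)
for n,x,z in (("in",-.0185,-.0099),("out",.0185,.0099)):
  for y in (-.055,0,.055): print(n,y,proj(w,H+x*SX+z*SZ+y*SY,P))
E
```

```text
time: 3.68
position: [0.5418, -0.1786, 0.1601]
orientation: [-0.004, 1.084, 1.618]
wrist_force: [-0.4, -1.7, 0.1]
gripper_width: 0.821
3.67 J [-0.689  0.591  1.235  0.355  1.652 -2.343] F [-0.4 -1.7  0.1] w 6.98 P [ 0.5418 -0.1786  0.1601]
(array([4.83, 0.01, 0.02]), array([-0. , -0.1,  0.1]))
in -0.055 [278.54691195 373.53720211]
in 0 [275.00167888 284.92027975]
in 0.055 [270.67195322 178.27399609]
out -0.055 [352.75518516 373.71200356]
out 0 [356.03431704 285.02507652]
out 0.055 [360.04172905 178.27609748]
```

View pics/w2.png

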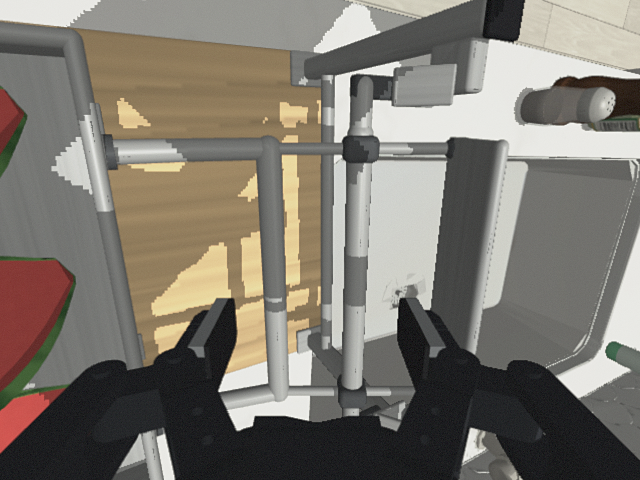

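```bash
python3 -m handwheel '[{"claw":6.9,"delta_pos":[2.4,0,-0.1],"delta_rot":[0,0,0]},{"claw":6.7,"delta_pos":[2.2,0,-0.1],"delta_rot":[0,0,0]},{"claw":6.5,"delta_pos":[0,0,0],"delta_rot":[0,0,0]}]' 40; python3 st.py 28 0.024
```

```text
time: 4.1
position: [0.5441, -0.1641, 0.1237]
orientation: [-0.027, 1.093, 1.594]
wrist_force: [0.7, 0.7, 0.2]
gripper_width: 0.761
4.1 J [-0.669  0.615  1.305  0.362  1.543 -2.359] F [0.7 0.7 0.2] w 6.47 P [ 0.5441 -0.1641  0.1237]
(array([0.93, 0.32, 0.47]), array([ 0.1, -0.6,  0.8]))
```

```bash
python3 -m handwheel '[{"claw":6.5,"delta_pos":[0.9,0.2,0.1],"delta_rot":[0.1,-0.5,0.6]},{"claw":6.3,"delta_pos":[0,0,0],"delta_rot":[0,0,0]}]'; python3 st.py 28 0.024;python3 -m handwheel '[{"claw":6.0,"delta_pos":[0,0,0],"delta_rot":[0,0,0]}]'; python3 st.py 28 0.024
python3 - <<'E'
from h import *
from cell import monitor,optics
w=optics.snapshot("wrist");cv2.imwrite("pics/w3.png",w["pixels"][:,:,::-1])
E
```

```text
time: 4.35
position: [0.5426, -0.1602, 0.1174]
orientation: [-0.009, 1.086, 1.613]
wrist_force: [0.3, -0.1, -0.4]
gripper_width: 0.737
4.35 J [-0.665  0.622  1.314  0.362  1.538 -2.36 ] F [ 0.3 -0.1 -0.4] w 6.26 P [ 0.5426 -0.1602  0.1174]
(array([0.19, 0.18, 0.4 ]), array([ 0. , -0.2,  0.3]))
time: 4.47
position: [0.5428, -0.1604, 0.1178]
orientation: [-0.01, 1.086, 1.612]
wrist_force: [-0.1, 0.6, 0.8]
gripper_width: 0.703
4.47 J [-0.665  0.622  1.313  0.363  1.539 -2.36 ] F [-0.1  0.6  0.8] w 5.97 P [ 0.5428 -0.1604  0.1178]
(array([0.24, 0.19, 0.4 ]), array([ 0. , -0.2,  0.3]))
```

View pics/w3.png

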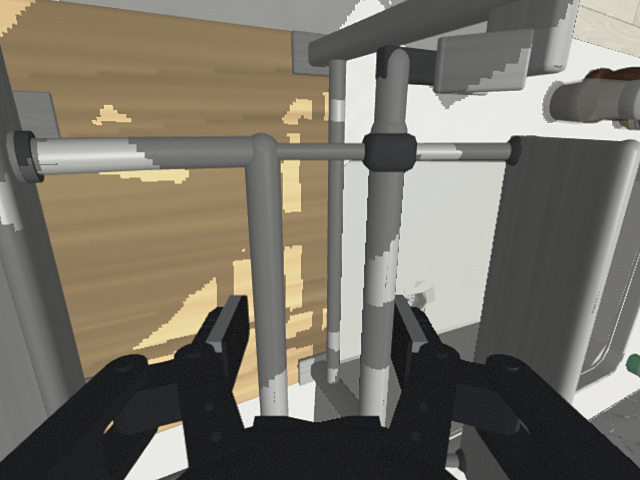

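```bash
python3 -m handwheel '[{"claw":5.2,"delta_pos":[0.1,0.1,-0.15],"delta_rot":[0,0,0]},{"claw":4.5,"delta_pos":[0,0,-0.15],"delta_rot":[0,0,0]},{"claw":3.5,"delta_pos":[0,0,0],"delta_rot":[0,0,0]},{"claw":3,"delta_pos":[0,0,0],"delta_rot":[0,0,0]}]' 40; python3 st.py 28 0.024;python3 -m handwheel '[{"claw":3.0,"delta_pos":[0,0,0],"delta_rot":[0,0,0]}]'; python3 st.py 28 0.024
python3 - <<'E'
from h import *
from cell import monitor,optics
w=optics.snapshot("wrist");cv2.imwrite("pics/w4.png",w["pixels"][:,:,::-1])
E
```

```text
time: 5.03
position: [0.5424, -0.1647, 0.1162]
orientation: [-0.015, 1.09, 1.606]
wrist_force: [0.5, 5.1, 2.4]
gripper_width: 0.451
5.03 J [-0.671  0.624  1.312  0.36   1.534 -2.366] F [0.5 5.1 2.4] w 3.83 P [ 0.5424 -0.1647  0.1162]
(array([0.29, 0.13, 0.86]), array([ 0. , -0.4,  0.4]))
time: 5.15
position: [0.5424, -0.1647, 0.1162]
orientation: [-0.015, 1.09, 1.606]
wrist_force: [0.8, 1.3, 2.5]
gripper_width: 0.449
5.15 J [-0.671  0.624  1.312  0.36   1.534 -2.366] F [0.8 1.3 2.5] w 3.82 P [ 0.5424 -0.1647  0.1162]
(array([0.29, 0.13, 0.85]), array([ 0. , -0.4,  0.4]))
```

View pics/w4.png

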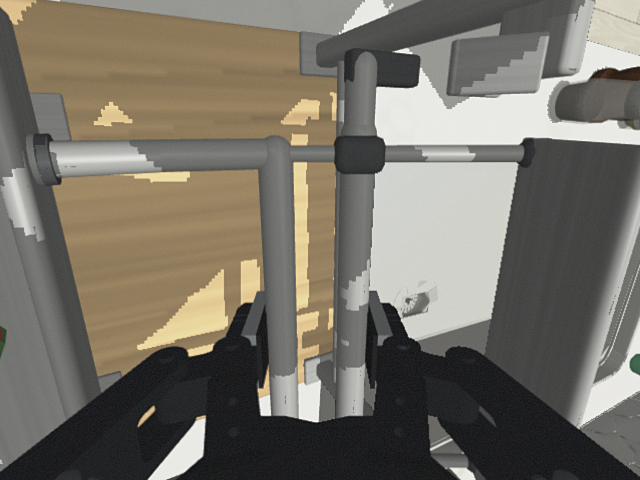

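```bash
cat > hg.py <<'E'
from h import *
from cell import monitor
import sys
H=np.array([.5413,-.1685,.138]);hinge=H-.225*SX-.035*SZ
o=monitor.get_obs();T=tool(o);r=T[:3,:3].T@(hinge-T[:3,3])
print(round(o["time"],2),"J",np.round(o["joints"],3),"F",np.round(o["wrist_force"],1),"tau",np.round(o["ft_torque"],2),"w",round(o["gripper_width"]*8.5,2))
d=T[:3,3]-hinge
print("stn r",np.round([d@SX,d@SY,d@SZ],4),"lean",round(np.degrees(np.arctan2(T[:3,0]@SX,-T[2,0])),2),"hinge in tool",np.round(r,4), "ydir.SY",np.round(T[:3,1]@np.c_[SX,SY,SZ],3))
print("nominal ang of radius",np.degrees(np.arctan2(d@SZ,d@SX)),"|r|",np.hypot(d@SX,d@SZ))
for a in map(float,sys.argv[1:]):
    Rm=R.from_rotvec([0,-np.radians(a),0]).as_matrix()
    print(a,np.round(100*(r-Rm@r),3))
E
python3 hg.py 1 2 3 -2 -1
```

```text
5.2 J [-0.671  0.624  1.312  0.36   1.534 -2.366] F [-0.3  0.4  1.9] tau [ 0.13 -0.07  0.  ] w 3.82
stn r [ 0.2288 -0.0013  0.0132] lean 27.56 hinge in tool [-0.0941  0.0006 -0.2089] ydir.SY [ 0.003  1.    -0.007]
nominal ang of radius 3.2981885773839057 |r| 0.22914029040054476
1.0 [-0.366  0.     0.161]
2.0 [-0.735  0.     0.316]
3.0 [-1.106  0.     0.464]
-2.0 [ 0.723  0.    -0.341]
-1.0 [ 0.363  0.    -0.167]
```

```bash
python3 -m handwheel '[{"claw":3,"delta_pos":[-0.37,0,0.16],"delta_rot":[0,-1,0]},{"claw":3,"delta_pos":[-0.55,0,0.24],"delta_rot":[0,-1.5,0]},{"claw":3,"delta_pos":[-0.73,0,0.32],"delta_rot":[0,-2,0]}]'; python3 hg.py 2
```

```text
time: 5.58
position: [0.5424, -0.1662, 0.1335]
orientation: [-0.011, 1.007, 1.611]
wrist_force: [2.4, 2.2, -4.4]
gripper_width: 0.45
5.58 J [-0.695  0.633  1.272  0.408  1.633 -2.374] F [ 2.4  2.2 -4.4] tau [-0.74 -0.38 -0.2 ] w 3.83
stn r [ 0.2272 -0.0012  0.0305] lean 32.29 hinge in tool [-0.0956  0.0008 -0.2084] ydir.SY [ 0.003  1.    -0.006]
nominal ang of radius 7.6348284511868805 |r| 0.229259867364391
2.0 [-0.733  0.     0.321]
```

```bash
python3 -m handwheel '[{"claw":3,"delta_pos":[-0.73,0,0.32],"delta_rot":[0,-2,0]},{"claw":3,"delta_pos":[-0.73,0,0.32],"delta_rot":[0,-2,0]},{"claw":3,"delta_pos":[-0.73,0,0.32],"delta_rot":[0,-2,0]},{"claw":3,"delta_pos":[-0.73,0,0.32],"delta_rot":[0,-2,0]}]'; python3 hg.py 2
python3 - <<'E'
from h import *
from cell import optics
w=optics.snapshot("top");cv2.imwrite("pics/t5.png",cv2.resize(w["pixels"][150:310,290:530,::-1],None,fx=3,fy=3))
E
```

```text
time: 6.08
position: [0.5427, -0.173, 0.166]
orientation: [-0.009, 0.859, 1.614]
wrist_force: [4.1, 2.2, -3.3]
gripper_width: 0.444
6.08 J [-0.737  0.655  1.193  0.497  1.808 -2.371] F [ 4.1  2.2 -3.3] tau [-0.76 -0.26 -0.36] w 3.78
stn r [ 0.2205 -0.0012  0.063 ] lean 40.76 hinge in tool [-0.0962  0.0011 -0.2081] ydir.SY [ 0.002  1.    -0.006]
nominal ang of radius 15.946042176605618 |r| 0.22929272286279065
2.0 [-0.732  0.     0.323]
```

View pics/t5.png

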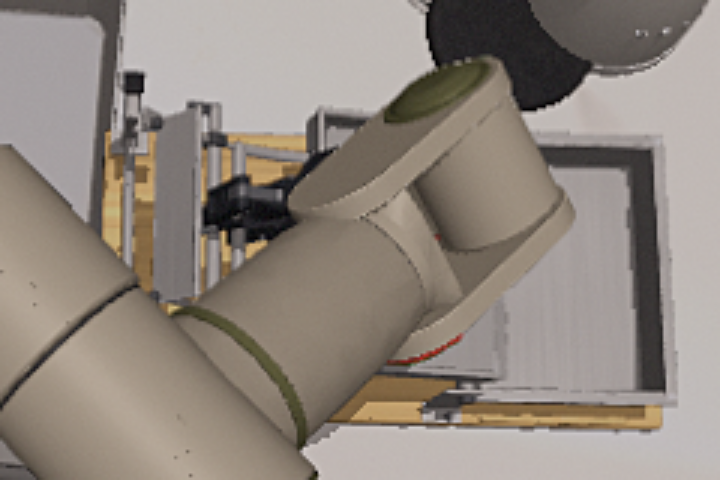

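```bash
python3 -m handwheel '[{"claw":3,"delta_pos":[-0.37,0,0.16],"delta_rot":[0,-1,0]},{"claw":3,"delta_pos":[-0.37,0,0.16],"delta_rot":[0,-1,0]},{"claw":3,"delta_pos":[-0.37,0,0.16],"delta_rot":[0,-1,0]}]'; python3 hg.py 1
python3 - <<'E'
from h import *
from cell import optics
w=optics.snapshot("scene");cv2.imwrite("pics/s6.png",cv2.resize(w["pixels"][120:320,240:540,::-1],None,fx=2.6,fy=2.6))
E
```

```text
time: 6.5
position: [0.543, -0.1769, 0.1786]
orientation: [-0.009, 0.802, 1.615]
wrist_force: [1.2, 2.9, -2.5]
gripper_width: 0.451
6.5 J [-0.754  0.666  1.161  0.534  1.875 -2.364] F [ 1.2  2.9 -2.5] tau [-0.67 -0.22 -0.4 ] w 3.83
stn r [ 0.2165 -0.0012  0.0756] lean 44.06 hinge in tool [-0.0962  0.0012 -0.2081] ydir.SY [ 0.002  1.    -0.006]
nominal ang of radius 19.252265699238233 |r| 0.22930923845974732
1.0 [-0.365  0.     0.165]
```

View pics/s6.png

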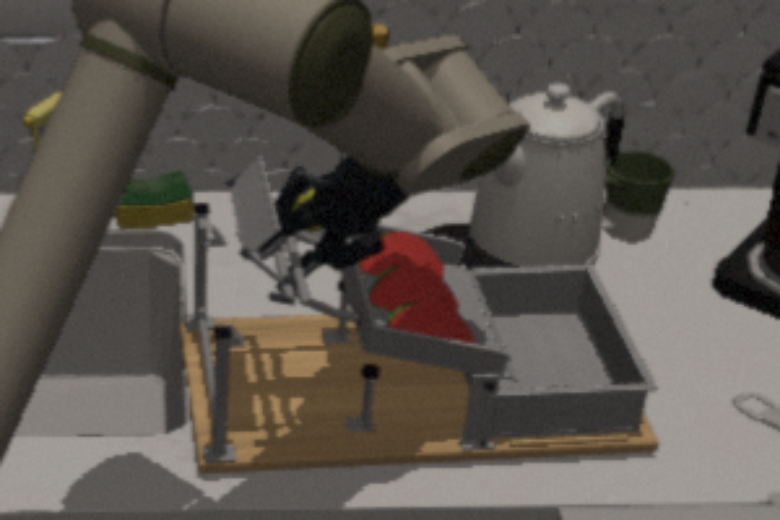

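Run:
```python
from h import *
t,s=pickle.load(open("cams.pkl","rb"))
print("lid",tri([ray(t,(517,108)),ray(s,(454,156))]))
print("body left edge top", [plane(t,(470,148),z) for z in (.1,.15)])
print("wrist",tri([ray(t,(437,180)),ray(s,(430,178))]))
print("spout?",tri([ray(t,(484,139)),ray(s,(437,182))]))
```

```text
lid (array([ 0.86176754, -0.54662767,  0.21219542]), [np.float64(0.0023313249097561203), np.float64(0.0023313249097558306)])
body left edge top [array([ 0.79474836, -0.45826959,  0.1       ]), array([ 0.77232615, -0.44429835,  0.15      ])]
wrist (array([ 0.63216998, -0.37946017,  0.26345557]), [np.float64(0.04113171010196799), np.float64(0.04113171010196789)])
spout? (array([ 0.79845528, -0.48440471,  0.15372302]), [np.float64(0.005061404948399423), np.float64(0.005061404948399349)])
```

```bash
python3 -m handwheel '[{"claw":3,"delta_pos":[-0.37,0,0.16],"delta_rot":[0,-1,0]},{"claw":3,"delta_pos":[-0.37,0,0.16],"delta_rot":[0,-1,0]},{"claw":3,"delta_pos":[-0.18,0,0.08],"delta_rot":[0,-0.5,0]},{"claw":3,"delta_pos":[0,0,0],"delta_rot":[0,0,0]},{"claw":3,"delta_pos":[0,0,0],"delta_rot":[0,0,0]}]'; python3 hg.py 1
python3 - <<'E'
from h import *
from cell import optics
w=optics.snapshot("scene");cv2.imwrite("pics/s7.png",cv2.resize(w["pixels"][120:320,240:540,::-1],None,fx=2.6,fy=2.6))
E
```

```text
time: 7.18
position: [0.5432, -0.1809, 0.189]
orientation: [-0.009, 0.754, 1.615]
wrist_force: [2.7, 3.3, -1.6]
gripper_width: 0.451
7.17 J [-0.767  0.677  1.134  0.566  1.929 -2.355] F [ 2.7  3.3 -1.6] tau [-0.57 -0.18 -0.45] w 3.83
stn r [ 0.2125 -0.0012  0.086 ] lean 46.8 hinge in tool [-0.0961  0.0013 -0.2082] ydir.SY [ 0.002  1.    -0.006]
nominal ang of radius 22.033858000458096 |r| 0.2292749223297202
1.0 [-0.365  0.     0.164]
```

View pics/s7.png

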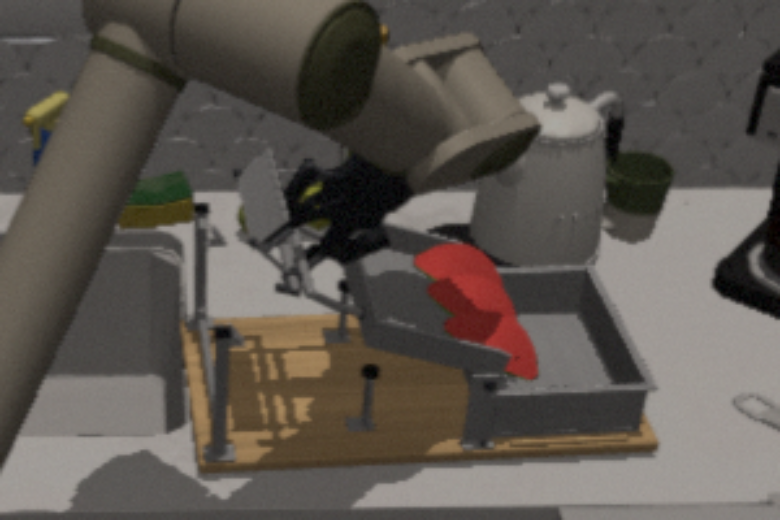

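The wedges are sliding: the red blob has moved to the lip at zoom (480,310). Hold and look again.

```bash
python3 -m handwheel '[{"claw":3,"delta_pos":[0,0,0],"delta_rot":[0,0,0]},{"claw":3,"delta_pos":[0,0,0],"delta_rot":[0,0,0]},{"claw":3,"delta_pos":[0,0,0],"delta_rot":[0,0,0]}]'; python3 hg.py 1
python3 - <<'E'
from h import *
from cell import optics
w=optics.snapshot("scene");a=cv2.resize(w["pixels"][170:320,340:540,::-1],None,fx=2.5,fy=2.5)
w=optics.snapshot("top");b=cv2.resize(w["pixels"][170:320,400:540,::-1],None,fx=2.5,fy=2.5)
cv2.imwrite("pics/s8.png",np.hstack([a,b])[:, :800])
E
```

```text
time: 7.6
position: [0.5432, -0.1809, 0.189]
orientation: [-0.009, 0.754, 1.615]
wrist_force: [2.0, 2.8, -1.9]
gripper_width: 0.448
7.6 J [-0.767  0.677  1.134  0.565  1.929 -2.355] F [ 2.   2.8 -1.9] tau [-0.47 -0.19 -0.35] w 3.81
stn r [ 0.2125 -0.0012  0.086 ] lean 46.78 hinge in tool [-0.096   0.0013 -0.2082] ydir.SY [ 0.002  1.    -0.006]
nominal ang of radius 22.03020667089396 |r| 0.2292754135121627
1.0 [-0.365  0.     0.164]
```

View pics/s8.png

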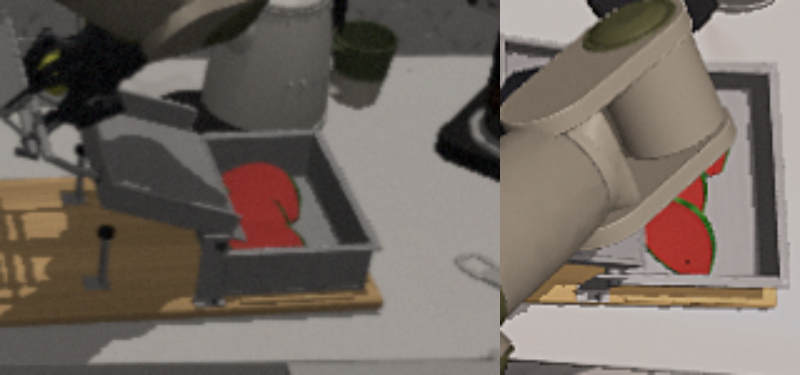

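```bash
python3 -m handwheel '[{"claw":3,"delta_pos":[0,0,0],"delta_rot":[0,0,0]},{"claw":3,"delta_pos":[0,0,0],"delta_rot":[0,0,0]}]'
python3 - <<'E'
from h import *
from cell import optics
w=optics.snapshot("scene");a=cv2.resize(w["pixels"][195:305,360:500,::-1],None,fx=5.6,fy=5.4,interpolation=cv2.INTER_CUBIC)
cv2.imwrite("pics/s9.png",a)
s=w;hsv=cv2.cvtColor(w["pixels"],cv2.COLOR_RGB2HSV);m=((hsv[...,0]<8)|(hsv[...,0]>172))&(hsv[...,1]>150)&(hsv[...,2]>60)
m[:, :360]=0;m[:190]=0;m[300:]=0;m[:,500:]=0
ys,xs=np.nonzero(m);print(len(xs),xs.min(),xs.max(),ys.min(),ys.max())
E
```

```text
time: 7.95
position: [0.5432, -0.1809, 0.189]
orientation: [-0.009, 0.754, 1.615]
wrist_force: [2.3, 2.9, -1.8]
gripper_width: 0.447
741 430 460 235 268
```

View pics/s9.png

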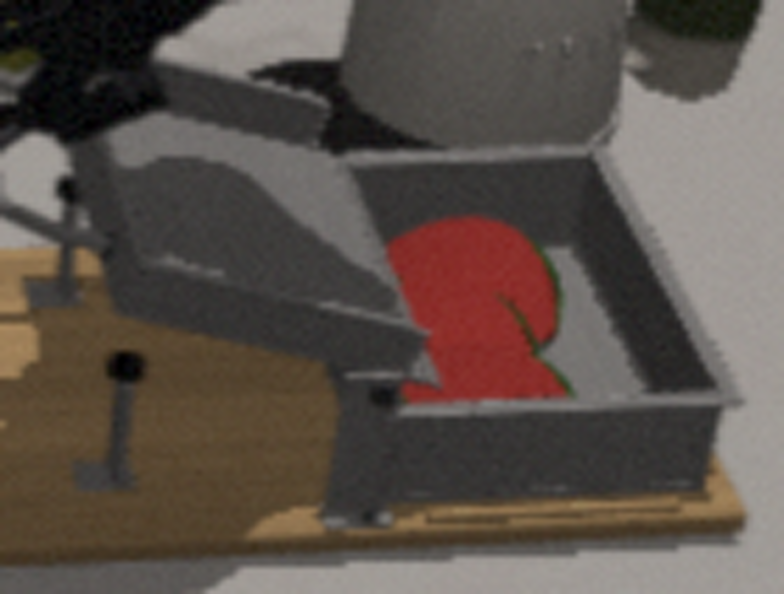

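```bash
python3 -m handwheel '[{"claw":3,"delta_pos":[0.36,0,-0.17],"delta_rot":[0,1,0]},{"claw":3,"delta_pos":[0.72,0,-0.34],"delta_rot":[0,2,0]},{"claw":3,"delta_pos":[0.72,0,-0.34],"delta_rot":[0,2,0]},{"claw":3,"delta_pos":[0.72,0,-0.34],"delta_rot":[0,2,0]},{"claw":3,"delta_pos":[0.72,0,-0.34],"delta_rot":[0,2,0]}]'; python3 hg.py -1 -2
```

```text
time: 8.62
position: [0.5426, -0.1697, 0.1531]
orientation: [-0.011, 0.92, 1.613]
wrist_force: [3.6, 2.4, -3.6]
gripper_width: 0.452
8.62 J [-0.72   0.644  1.225  0.461  1.738 -2.376] F [ 3.6  2.4 -3.6] tau [-0.61 -0.28 -0.3 ] w 3.84
stn r [ 0.2237 -0.0012  0.0501] lean 37.3 hinge in tool [-0.0957  0.0011 -0.2083] ydir.SY [ 0.002  1.    -0.006]
nominal ang of radius 12.627721264161378 |r| 0.22923603404169487
-1.0 [ 0.362  0.    -0.17 ]
-2.0 [ 0.721  0.    -0.347]
```

```bash
python3 -m handwheel '[{"claw":3,"delta_pos":[0.72,0,-0.34],"delta_rot":[0,2,0]},{"claw":3,"delta_pos":[0.72,0,-0.34],"delta_rot":[0,2,0]},{"claw":3,"delta_pos":[0.72,0,-0.34],"delta_rot":[0,2,0]},{"claw":3,"delta_pos":[0.36,0,-0.17],"delta_rot":[0,1,0]},{"claw":3,"delta_pos":[0.36,0,-0.17],"delta_rot":[0,1,0]}]'; python3 hg.py -1
```

```text
time: 9.25
position: [0.5423, -0.1648, 0.1197]
orientation: [-0.014, 1.068, 1.61]
wrist_force: [2.1, 2.9, -3.1]
gripper_width: 0.45
9.25 J [-0.677  0.627  1.302  0.372  1.559 -2.371] F [ 2.1  2.9 -3.1] tau [-0.38 -0.33 -0.22] w 3.83
stn r [ 0.2286 -0.0012  0.0167] lean 28.82 hinge in tool [-0.0956  0.0011 -0.2084] ydir.SY [ 0.001  1.    -0.007]
nominal ang of radius 4.169559699936177 |r| 0.22923975755320994
-1.0 [ 0.362  0.    -0.17 ]
```

```bash
python3 -m handwheel '[{"claw":3,"delta_pos":[0.22,0,-0.1],"delta_rot":[0,0.6,0]},{"claw":3,"delta_pos":[0.18,0,-0.08],"delta_rot":[0,0.5,0]},{"claw":3,"delta_pos":[0,0,0],"delta_rot":[0,0,0]}]'; python3 hg.py -1
```

```text
time: 9.62
position: [0.5423, -0.1647, 0.1163]
orientation: [-0.016, 1.088, 1.608]
wrist_force: [1.8, 2.3, -4.8]
gripper_width: 0.447
9.62 J [-0.671  0.624  1.312  0.361  1.537 -2.369] F [ 1.8  2.3 -4.8] tau [-0.24 -0.3  -0.27] w 3.8
stn r [ 0.2288 -0.0012  0.0133] lean 27.66 hinge in tool [-0.0944  0.0012 -0.2088] ydir.SY [ 0.001  1.    -0.008]
nominal ang of radius 3.3224466083080197 |r| 0.22916405056387543
-1.0 [ 0.363  0.    -0.168]
```

```bash
python3 -m handwheel '[{"claw":3,"delta_pos":[0.2,0,-0.1],"delta_rot":[0,0.3,0]},{"claw":3,"delta_pos":[0,0,0],"delta_rot":[0,0,0]}]'; python3 hg.py -1;  python3 - <<'E'
from h import *
from cell import optics
w=optics.snapshot("wrist");cv2.imwrite("pics/w10.png",w["pixels"][:,:,::-1])
E
```

```text
time: 9.88
position: [0.5423, -0.1648, 0.1163]
orientation: [-0.02, 1.093, 1.605]
wrist_force: [2.9, 1.9, -6.5]
gripper_width: 0.449
9.88 J [-0.67   0.623  1.314  0.359  1.532 -2.369] F [ 2.9  1.9 -6.5] tau [-0.19 -0.33 -0.29] w 3.82
stn r [ 0.2287 -0.0012  0.0133] lean 27.4 hinge in tool [-0.0935  0.0012 -0.2091] ydir.SY [ 0.001  1.    -0.009]
nominal ang of radius 3.3212283089869374 |r| 0.2290724087004299
-1.0 [ 0.364  0.    -0.166]
```

View pics/w10.png

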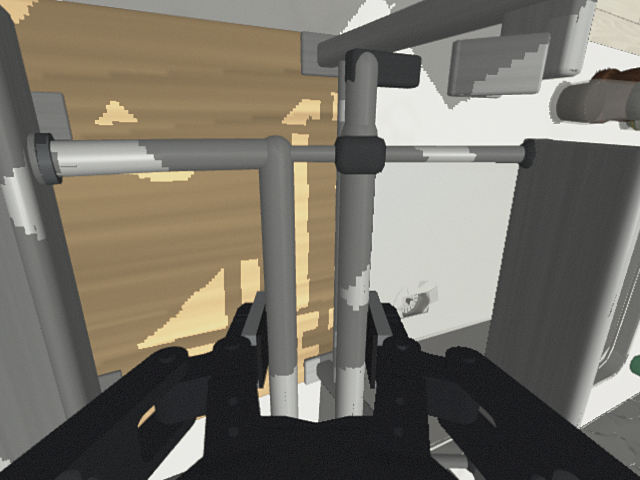

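```bash
python3 -m handwheel '[{"claw":3,"delta_pos":[0.3,0,-0.16],"delta_rot":[0,0,0]}]'; python3 hg.py -1;  python3 - <<'E'
from h import *
from cell import optics
w=optics.snapshot("wrist");cv2.imwrite("pics/w11.png",w["pixels"][:,:,::-1])
g=lambda n:cv2.imread(f"pics/{n}.png",0).astype(np.float32)
for n in ("w10","w11"):
  for nm,(x0,x1,y0,y1) in dict(bars=(240,400,130,280),board=(80,230,170,330),keeper=(430,560,10,110),guard=(500,620,140,300)).items():
    print(n,nm,cv2.phaseCorrelate(g("w4")[y0:y1,x0:x1],g(n)[y0:y1,x0:x1],cv2.createHanningWindow((x1-x0,y1-y0),cv2.CV_32F)))
E
```

```text
time: 10.05
position: [0.5425, -0.1647, 0.1158]
orientation: [-0.024, 1.091, 1.602]
wrist_force: [-9.9, 0.9, 40.1]
gripper_width: 0.45
10.05 J [-0.671  0.623  1.314  0.36   1.531 -2.371] F [-9.9  0.9 40.1] tau [2.75 1.54 0.48] w 3.83
stn r [ 0.2287 -0.0014  0.0128] lean 27.47 hinge in tool [-0.0942  0.0015 -0.2088] ydir.SY [ 0.     1.    -0.011]
nominal ang of radius 3.1932336542941555 |r| 0.22908190817782217
-1.0 [ 0.363  0.    -0.168]
w10 bars ((0.5560027161039187, 0.25843619736275514), 0.7924688205718994)
w10 board ((0.277284003544807, -0.5645262262013233), 0.6833459234237671)
w10 keeper ((1.4471977533527536, 0.6969346591332695), 0.8541872502079716)
w10 guard ((0.6162065089668545, 0.4214541163696879), 0.9032446988423666)
w11 bars ((0.963817423224441, -0.0043550020629936625), 0.8062671998341878)
w11 board ((0.19876711410135783, -0.9266618729792953), 0.8975702587763469)
w11 keeper ((3.5807112090960658, 0.15082720730801924), 0.9272492980957031)
w11 guard ((2.0727153756201844, 0.7173162757829203), 0.9665727365016937)
```

```bash
python3 -m handwheel '[{"claw":3,"delta_pos":[0,0,0],"delta_rot":[0,0,0]},{"claw":5,"delta_pos":[0,0,0],"delta_rot":[0,0,0]},{"claw":6.5,"delta_pos":[0,0,0.3],"delta_rot":[0,0,0]},{"claw":7,"delta_pos":[0,0,0.3],"delta_rot":[0,0,0]},{"claw":7,"delta_pos":[0,0,0],"delta_rot":[0,0,0]}]'; python3 st.py 28 -0.11;  python3 - <<'E'
from h import *
from cell import optics
w=optics.snapshot("wrist");cv2.imwrite("pics/w12.png",w["pixels"][:,:,::-1])
E
```

```text
time: 10.72
position: [0.5415, -0.1634, 0.1161]
orientation: [-0.019, 1.099, 1.604]
wrist_force: [-0.2, 1.2, -0.1]
gripper_width: 0.818
10.72 J [-0.668  0.619  1.32   0.355  1.524 -2.365] F [-0.2  1.2 -0.1] w 6.95 P [ 0.5415 -0.1634  0.1161]
(array([-13.18,  -0.07,   0.52]), array([ 0.1, -1. ,  0.5]))
```

View pics/w12.png

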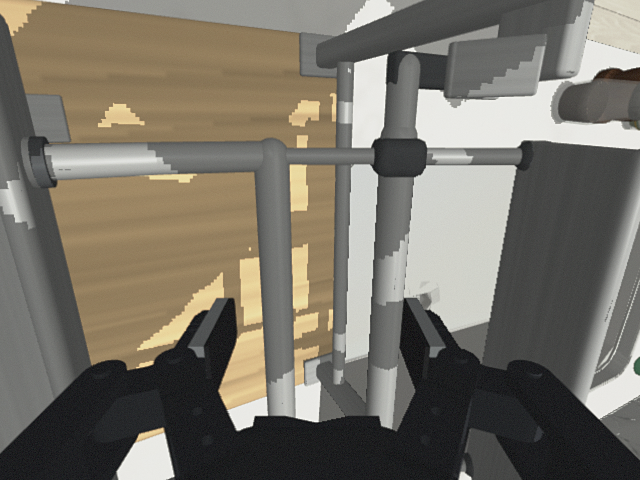

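```bash
python3 -m handwheel '[{"claw":7,"delta_pos":[0,0,0.5],"delta_rot":[0.1,-1,0.5]},{"claw":7,"delta_pos":[-1.5,0,0],"delta_rot":[0,0,0]},{"claw":7,"delta_pos":[-3,0,0],"delta_rot":[0,0,0]}]'; python3 st.py 28 -0.11
```

```text
time: 11.15
position: [0.5411, -0.1826, 0.1563]
orientation: [0.013, 1.084, 1.634]
wrist_force: [0.4, -0.7, 0.9]
gripper_width: 0.818
11.15 J [-0.693  0.599  1.231  0.348  1.654 -2.345] F [ 0.4 -0.7  0.9] w 6.95 P [ 0.5411 -0.1826  0.1563]
(array([-8.72, -0.04,  0.53]), array([-0.2, -0.1, -0.3]))
```

```bash
python3 -m handwheel '[{"claw":7,"delta_pos":[-3.5,0,0.3],"delta_rot":[0,0,0]},{"claw":7,"delta_pos":[-5,0,0],"delta_rot":[0,0,0]},{"claw":7,"delta_pos":[-5,0,0],"delta_rot":[0,0,0]},{"claw":7,"delta_pos":[-4,2,4],"delta_rot":[0,3,0]},{"claw":7,"delta_pos":[-2,2,4],"delta_rot":[0,3,0]}]'; python3 st.py 28 -0.11
```

```text
time: 11.78
position: [0.5024, -0.2028, 0.3729]
orientation: [0.023, 1.188, 1.644]
wrist_force: [0.2, 0.3, -0.4]
gripper_width: 0.821
11.78 J [-0.731  0.408  0.908  0.303  2.087 -2.235] F [ 0.2  0.3 -0.4] w 6.98 P [ 0.5024 -0.2028  0.3729]
(array([12.01, -4.19, -6.77]), array([-0.3, -6.1, -0.4]))
```

Move the arm aside (toward +y) to get an unobstructed view.

```bash
python3 -m handwheel '[{"claw":7,"delta_pos":[0,0.5,6],"delta_rot":[0,4,0]},{"claw":7,"delta_pos":[0,1,6],"delta_rot":[0,4,0]},{"claw":7,"delta_pos":[0,1,6],"delta_rot":[0,4,0]},{"claw":7,"delta_pos":[0,1,6],"delta_rot":[0,4,0]},{"claw":7,"delta_pos":[0,1,6],"delta_rot":[0,4,0]}]';python3 -m handwheel '[{"claw":7,"delta_pos":[-1,1,6],"delta_rot":[0,0,0]},{"claw":7,"delta_pos":[0,1,6],"delta_rot":[0,0,0]},{"claw":7,"delta_pos":[0,1,6],"delta_rot":[0,0,0]},{"claw":7,"delta_pos":[0,0,0],"delta_rot":[0,0,0]}]'
python3 - <<'E'
from h import *
from cell import optics
w=optics.snapshot("scene");cv2.imwrite("pics/s12.png",w["pixels"][:,:,::-1]);cv2.imwrite("pics/s12z.png",cv2.resize(w["pixels"][185:305,300:500,::-1],None,fx=4,fy=4,interpolation=cv2.INTER_CUBIC))
w=optics.snapshot("top");cv2.imwrite("pics/t12.png",w["pixels"][:,:,::-1]);cv2.imwrite("pics/t12z.png",cv2.resize(w["pixels"][165:305,310:525,::-1],None,fx=3.7,fy=3.7,interpolation=cv2.INTER_CUBIC))
E
```

```text
time: 12.4
position: [0.439, 0.0903, 0.4503]
orientation: [-0.014, 1.549, 1.603]
wrist_force: [1.7, 0.3, -0.1]
gripper_width: 0.821
time: 12.9
position: [0.3943, 0.2749, 0.4673]
orientation: [-0.159, 1.547, 1.468]
wrist_force: [-0.6, -0.5, -0.1]
gripper_width: 0.818
```

View pics/t12.png

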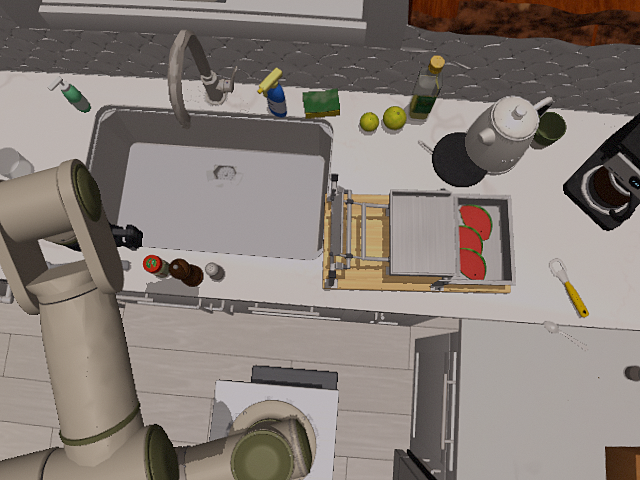

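View pics/t12z.png

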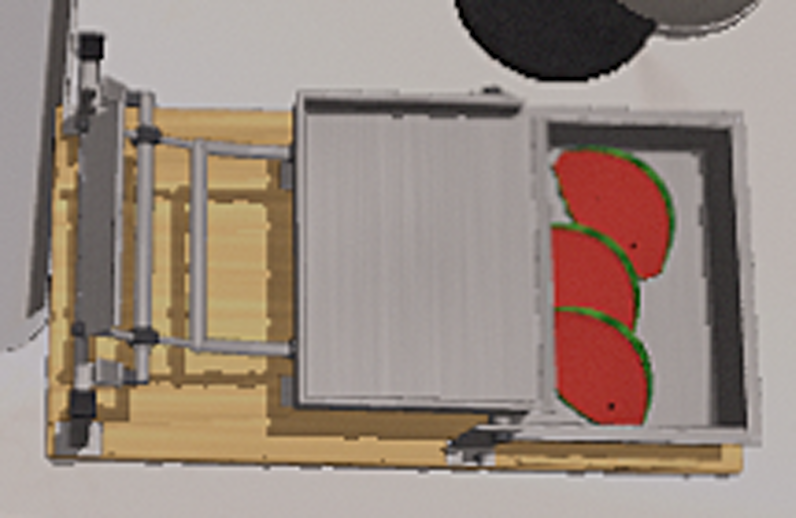

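View pics/s12z.png

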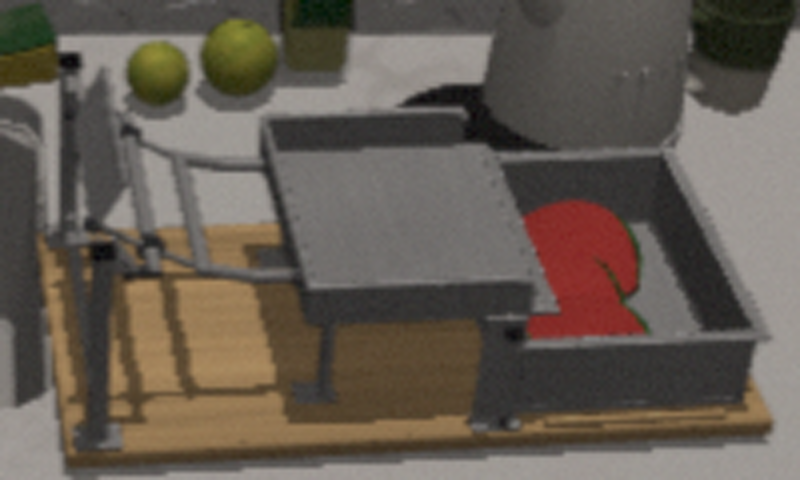

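```bash
python3 -m handwheel '[{"claw":7,"delta_pos":[0,0,0],"delta_rot":[0,0,0]}]'
python3 - <<'E'
from h import *
from cell import optics,finish_job,monitor
t,s=pickle.load(open("cams.pkl","rb"))
n=optics.snapshot("top")
g=lambda w:cv2.cvtColor(w["pixels"],cv2.COLOR_RGB2GRAY).astype(np.float32)
p=cv2.cvtColor(cv2.imread("pics/t12.png"),cv2.COLOR_BGR2GRAY).astype(np.float32)
for nm,(x0,x1,y0,y1) in dict(handle=(330,385,175,290),panrim=(488,520,190,295),jars=(140,228,248,290)).items():
    print(nm,cv2.phaseCorrelate(g(t)[y0:y1,x0:x1],g(n)[y0:y1,x0:x1]))
print("wedge change",np.abs(g(n)-p)[200:290,455:515].max(), np.abs(g(n)-p)[200:290,455:515].mean())
E
```

```text
time: 13.12
position: [0.396, 0.2711, 0.4674]
orientation: [-0.175, 1.548, 1.446]
wrist_force: [-0.1, 0.1, 0.7]
gripper_width: 0.822
handle ((0.022085356769270703, 0.008470454000068628), 0.9973591253492567)
panrim ((0.1164872275587907, -0.06095522076282833), 0.8420791537673386)
jars ((0.0206315958156722, 0.4217245908584708), 0.9344836575307964)
wedge change 11.0 1.5287037
```

```bash
python3 -c "
from cell import finish_job
print(finish_job())"
```

```text
the job is handed in; nothing more can be done
None
```

The prep tray is emptied and locked down again, and I handed the job in at about 13 s; it reports no verdict. I squeezed both bars together and lifted the tray to about 19 degrees. All three wedges slid into the pan. I then lowered the tray at about 0.3 rad/s, pressed it onto its rest, opened the fingers and moved the arm clear.

- **Tray and catch:** in the last top view the handle is within 0.02 pixel of its starting picture. The wrist picture after release shows the outer bar sprung out with its tongue under the keeper.
- **Wedges:** all three lie still in the pan. The middle one is partly hidden under the lip, so I judged the position of its middle from the visible part only.
- **Pan and jars:** the pan is within about 0.1 pixel of where it stood. The jars match to 0.4 pixel; I put that down to the arm's shadow.
- **A reading that disagreed:** near home the vertical wrist force stayed at -5 to -6.5 N although the pose already matched the tray-down one. I pushed down a little further until the rest gave a clear upward 40 N, and only then let go.

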